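# Open the supply cabinet's high hatch with the hook pole

### The arm

A 7-joint arm with a two-finger parallel gripper is mounted at the origin on a cart in front of the work surface, level with it; the furniture and walls round the work are solid. World frame = base frame: x ahead of the robot, y to its left, z up, the work surface at z = 0. Lengths are in mm, angles in rad, forces in N, time in s.
With the tool pointing down it reaches from about 425 to 950 mm from the base axis. Payload 4.7 kg.
Tool frame: the origin (TCP) lies where the fingers leave the gripper's body, on its centre line; the fingertips stand 70 mm ahead of it and the grasp point (between the pads) lies 51 mm ahead of it; z points along the fingers, y is the line along which they close (so a half turn about z gives the same grasp; the last joint's range is limited). The gripper opens to 87 mm and grips with 3 to 60 N. Pads are 19 mm wide; open, the fingers measure 117 mm over their backs; the gripper's body (75 mm by 190 mm) begins 51 mm behind the grasp point.
Start: joints at [-1.346, 0.469, -0.049, 1.532, 0.024, 1.141, -0.082], TCP at [169.44, 653.4, 292.273] pointing down, gripper open.
Joint ranges: [-2.59, 2.59], [-0.33, 1.99], [-1.39, 1.29], [0.1, 2.45], [-1.04, 4.18], [0.21, 1.99], [-2.66, 2.66]. Speed limits (rad/s): [2.57, 2.57, 3.14, 3.14, 3.14, 3.14, 3.14].

### API

Orientations are given as [roll, pitch, yaw] about the fixed x, y, z axes, in that order (R = Rz(yaw) Ry(pitch) Rx(roll)).
In Python, from station import r gives the robot as it stands. The module is installed in compiled form; this text tells all that it offers.
- The arm moves only by the tool drive_tool, never from a script. Its argument "motion" is a list of rows, each a list of 7 numbers: the finger opening in cm, from 0 to 8.7, then the shift along the tool's x, y, z in cm, then the turn, a rotation vector about the tool's x, y, z in degrees. In form: [[gripper, x, y, z, rx, ry, rz], ...]. A call has 1 to 10 rows; each row is the pose to reach, as a shift and turn from the pose commanded when the call began, along the tool's axes at that moment; what a row does not reach only later rows make up. A row lasts 1/10 s, in which the tool goes at most 50 mm and 8.59 degrees, less where a joint would pass 70% of its speed; a pose out of reach is approached as far as the arm can. A call with a gripper value outside its range is refused whole. The fingers move at their own pace and stop on an object; "squeeze" is the grip in N (left out, the last holds). Time passes only in rows, so rows that repeat a pose let the fingers close. It gives the time, the measured TCP pose, the force and the opening at its end, in the units of the state.
- r.observe(): the state, without advancing time (a new reading comes with each control period).
- r.grab_frame(name): name is "scene" or "top" or "wrist"; returns (picture, depth): 384x512x3 uint8, blue, green, red; 384x512 float32, mm along the optical axis (not along the pixel's ray), 0 where there is no reading.
- r.camera_params(name): a dict with "fx", "fy", "cx", "cy" (pixels), "position" and "attitude" of the camera in the world. Camera axes: x right, y up, looking along -z (the intrinsics and any distortion apply to the point x, -y, -z); pixel columns grow to the right and rows downward; lengths in mm; the calibration is good to about 2 mm. A picture is of the moment at which its call begins: read the wrist's pose just before it. camera_params takes no time and is no camera call; for the wrist camera it gives the pose at the moment of the call.
- r.job_done(): hands the job in, once; it reports no verdict.
The state is a dict: "time_s": time; "joint_pos": joint angles; "joint_velocities": joint speeds; "effort": joint torques, N m; "ee_pos": TCP position; "orientation": TCP orientation; "contact_force": force on the tool from outside, world axes, zero at the start; "moment": the same for the moment, N m; "grip_width": finger opening in mm.
Only numpy, scipy, OpenCV 4.12 (cv2) and the standard library are available. Lean on these libraries where they do the work, as an engineer would, in place of code of your own. Each camera call takes 0.05 s, during which the arm holds its last target. There are 200 camera calls.

### The job

Pick up the hook pole (the short rod with a sideways hook at its end, not the straight rod), put its hook sideways through the eye on the cabinet's high hatch, and swing the hatch all the way down with it. Then unhook the pole and lay it back down on the table, leaving the hatch open. Only the pole may touch the cabinet and its hatch, not the robot.

Things in the scene. Friction and masses are not known exactly. Their poses are not given: they have to be found in the camera images.
- pole_grip (a point): Centre of the hook pole's black handle, 100 x 18 x 26 mm (x, y, z), lying flat on the table; grasp across the 18 mm. x runs along the pole to the hook, y left, z up. An 8 mm steel shaft runs to x = 150 mm, then bends square into the hook: an 8 mm pin to y = +38 mm (left) with an 11 mm ball end. 0.14 kg, balances in the handle. The straight rod with a like handle is not it.
- hatch_eye (a point): Centre of the steel eye on the hatch's face: upright ring seen edge-on, inner width 34 mm, bar 6 mm; its hole runs left-right. Turns with the hatch; shut: x level into the cabinet, y left, z up, 293 mm above the table. In this frame the hinge line (along y) lies at x +33, z -118 mm, the hatch's face at x +27, its free edge at z +31. With the hatch down the eye hangs under it.
- hatch (a joint): Hatch angle: 0 shut (upright), 1.57 rad fully down (level, at its stop). It turns about its lower edge, its top coming toward the robot and down. 174 mm wide, 149 high, 12 thick, 0.25 kg. The hinge is stiff: the hatch stays where it is left, and moving it takes about 2 to 4 N at the eye.
- cabinet: White cabinet on the table, fixed, 180 wide (y), 160 deep (x), 330 mm high. Origin: on the table, under the middle of its front; x points into it, y left, z up. Its upper front is the hatch, hinge line 175 mm above the table; below are two drawer fronts that do not move.

How it is judged (in metres and radians):
On the way, in this order (a step that is already met when the one before it is completed fails the run):
1. the hook's pin is through the eye of the still shut hatch (value of joint hatch below 0.25 rad and x of hatch_eye in the frame of pole_grip between 0.128 and 0.172 m and z of hatch_eye in the frame of pole_grip between -0.022 and 0.022 m and y of hatch_eye in the frame of pole_grip between -0.002 and 0.04 m), for 0.1 s.
2. the hatch is drawn down with the pin still in the eye (value of joint hatch above 1.2 rad and x of hatch_eye in the frame of pole_grip between 0.125 and 0.175 m and z of hatch_eye in the frame of pole_grip between -0.025 and 0.025 m and y of hatch_eye in the frame of pole_grip between -0.006 and 0.044 m), for 0.05 s.
At the end, for the whole second after the job is handed in: The hatch is down to within about 12 degrees of its stop, and the pole, unhooked, lies at rest on the table, level to within about 12 degrees, its handle's centre less than 30 mm above the table top (value of joint hatch above 1.35 rad and height (world z) of pole_grip between 0 and 0.03 m and angle between pole_grip's own x axis and vertical between 1.35 and 1.79 rad and linear speed of pole below 0.02 m/s); the robot touches nothing.
It fails at once if the robot itself (fingers or arm) pushes on the cabinet or its hatch with more than 1 N (contact force between any of the fingers, the arm and cabinet above 1 N).
It fails at once if the pole is dropped from a height instead of laid down (linear speed of pole above 0.7 m/s and contact force between the fingers and pole below 0.2 N).
It also fails if it takes over 54 s, if anything falls off the work surface, if the arm or the gripper's body presses on something with over 40 N, if the wrist force passes 120 N, or if a joint passes its speed limit or range.

## Working session

There is one attempt and no reset: what is moved stays moved. The work goes in short steps, Python scripts to look and compute and a tool call to move; the robot and the scene stay as the last step left them, time stands still between calls to the robot, and variables do not carry over. Pictures are saved under pics/ and viewed, on a budget of 10 in all, crops included, one or two more only if the job needs it, and the job is handed in when it is done.

Besides the shell and the picture viewer there is one more tool, called as name(argument=value, ...), one argument or row to a line, values as JSON. drive_tool: Moves the arm, as the interface text tells. Its arguments: {"type":"object","properties":{"motion":{"type":"array","items":{"type":"array","items":{"type":"number"}}},"squeeze":{"type":"number"}},"required":["motion"]}

```bash
mkdir -p pics; cat > h.py <<'E'
import numpy as np, cv2
from scipy.spatial.transform import Rotation as R
from station import r
def cam(n):
    return r.camera_params(n)
def grab(n,f):
    p=r.camera_params(n); im,d=r.grab_frame(n); cv2.imwrite('pics/'+f+'.png',im); np.savez('pics/'+f+'.npz',im=im,d=d,**{k:np.array(v) for k,v in p.items()}); return im,d,p
def load(f): return np.load('pics/'+f+'.npz')
def att(a):
    a=np.array(a,float)
    if a.shape==(3,3): return a
    if a.size==3: return R.from_euler('xyz',a).as_matrix()
    return R.from_quat(a).as_matrix()
def px(f,u,v,depth=None,z=None):
    q=load(f); A=att(q['attitude']); o=q['position']
    ray=A@np.array([(u-q['cx'])/q['fx'],-(v-q['cy'])/q['fy'],-1])
    if z is not None: return o+ray*(z-o[2])/ray[2]
    if depth is None: depth=q['d'][int(round(v)),int(round(u))]
    return o+ray*depth
E
python3 - <<'E'
from h import *
print(r.observe())
for n in ('scene','top','wrist'): print(n,cam(n))
a=grab('scene','s0')[0];b=grab('top','t0')[0]
cv2.imwrite('pics/st.png',np.vstack([a,b])[:, :]) if 0 else None
E
```

```text
{'time_s': 0.0, 'joint_pos': array([-1.3458824 ,  0.46944654, -0.04864072,  1.53371625,  0.02411519,
        1.140991  , -0.08229663]), 'joint_velocities': array([ 0.00057146,  0.00022114,  0.0006879 ,  0.00057792,  0.0003049 ,
       -0.0004918 , -0.00155929]), 'effort': array([ 1.24452326e-03, -5.07979989e+01, -8.00301530e-02, -2.36152679e+01,
       -6.12416561e-02,  3.81149026e-02,  1.86544535e-04]), 'ee_pos': array([169.3351988 , 652.92434657, 291.18655751]), 'orientation': array([-3.13961908e+00,  6.62461623e-05,  2.88786147e+00]), 'contact_force': array([ 0.53186415,  0.27567704, -0.00183315]), 'moment': array([-0.04977209, -0.00859506,  0.04843574]), 'grip_width': 87.20600320871051}
scene {'fx': 470.94982383235464, 'fy': 470.94982383235464, 'cx': 253.94796070209327, 'cy': 195.9752416223683, 'position': array([217.55150966,  97.74358923, 941.99580049]), 'attitude': array([ 0.56321572,  0.00880398, -2.37274173])}
top {'fx': 356.1114436736374, 'fy': 356.1114436736374, 'cx': 247.51995381092024, 'cy': 194.89039136147608, 'position': array([ 373.66564516, -232.54179056, 1030.03648815]), 'attitude': array([ 1.88815080e-01,  5.25757467e-04, -1.54310320e+00])}
wrist {'fx': 328.2934165065819, 'fy': 328.2934165065819, 'cx': 259.25847961512034, 'cy': 193.77974214366793, 'position': array([ 95.22402335, 672.21850385, 383.80111926]), 'attitude': array([-0.27919667,  0.00271641,  1.31792284])}
```

View pics/s0.png

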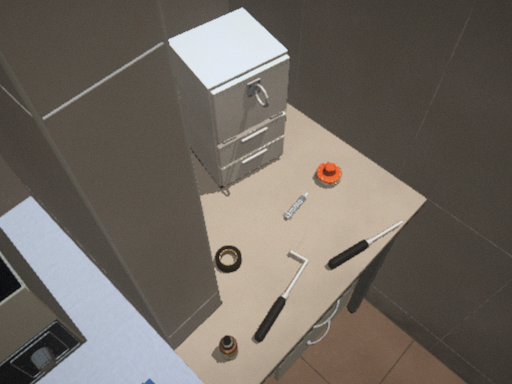

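View pics/t0.png

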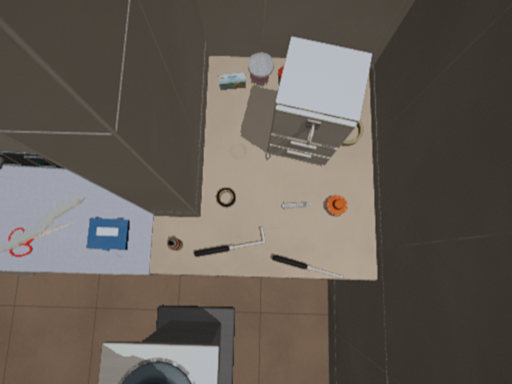

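The scene view shows the hook pole: handle (270,318), shaft end (305,262), pin tip (291,253). In the top view the handle is (212,251), the corner (265,241) and the tip (262,228). The eye is at (261,95) in scene and (312,132) in top. A tall column stands between the arm and this table.

```bash
python3 - <<'E'
from h import *
np.set_printoptions(precision=1,suppress=True)
for f,pts in (('s0',[(270,318),(305,262),(291,253),(261,95),(240,13),(171,42),(213,90),(288,57),(217,172),(223,188),(272,148),(163,42),(220,298),(170,345),(218,260),(425,200)]),('t0',[(212,251),(229,247),(196,253),(265,241),(262,228),(312,132),(278,105),(360,123),(366,66),(292,43),(200,100),(200,215),(155,215),(208,40),(115,100),(155,200),(376,278),(207,56),(160,370)])):
    for p in pts: print(f,p,px(f,*p), 'z20',px(f,*p,z=15)[:2])
E
python3 - <<'E'
import cv2
a=cv2.imread('pics/s0.png')[0:200,150:310]; b=cv2.imread('pics/t0.png')[30:170,230:390]
a=cv2.resize(a,None,fx=2.9,fy=2.9,interpolation=2); b=cv2.resize(b,(320*1,280),interpolation=2)
c=cv2.imread('pics/t0.png')[215:285,180:360]; c=cv2.resize(c,(320,124)); 
import numpy as np
o=np.zeros((580,800,3),np.uint8); o[:580,:464]=a[:580,:464]; o[:280,470:790]=b; o[290:414,470:790]=c
cv2.imwrite('pics/c1.png',o)
E
```

```text
s0 (270, 318) [ 404.5 -129.5   25.2] z20 [ 406.5 -132. ]
s0 (305, 262) [ 435.5 -272.5   15.6] z20 [ 435.6 -272.8]
s0 (291, 253) [ 471.5 -268.2   14.2] z20 [ 471.2 -267.9]
s0 (261, 95) [ 677.  -388.6  258. ] z20 [ 840.2 -561.5]
s0 (240, 13) [ 815.9 -472.3  331.3] z20 [1125.9 -767.5]
s0 (171, 42) [ 853.3 -319.7  329. ] z20 [1179.  -533.5]
s0 (213, 90) [ 703.7 -290.4  324.7] z20 [ 947.5 -485.1]
s0 (288, 57) [ 664.3 -449.7  323.2] z20 [ 886.8 -722.3]
s0 (217, 172) [ 713.9 -283.1   65. ] z20 [ 742.2 -304.9]
s0 (223, 188) [ 705.6 -288.5    1.4] z20 [ 698.5 -282.9]
s0 (272, 148) [ 672.  -422.1   61.8] z20 [ 696.1 -449.7]
s0 (163, 42) [507.1 -84.3 667.7] z20 [1196.1 -517.3]
s0 (220, 298) [513.3 -94.4   0.5] z20 [508.8 -91.5]
s0 (170, 345) [508.2  42.   21.3] z20 [510.2  41.7]
s0 (218, 260) [ 572.3 -146.6   17.2] z20 [ 573.2 -147.2]
s0 (425, 200) [ 339.7 -593.9   -0.9] z20 [ 337.7 -582.2]
t0 (212, 251) [ 403.6 -132.1   25.3] z20 [ 403.9 -131.1]
t0 (229, 247) [ 416.2 -178.8   19.5] z20 [ 416.4 -178.5]
t0 (196, 253) [396.8 -88.2  28. ] z20 [397.1 -86.3]
t0 (265, 241) [ 436.1 -279.8   14.1] z20 [ 436.  -279.8]
t0 (262, 228) [ 472.4 -270.5   17.5] z20 [ 472.6 -270.6]
t0 (312, 132) [ 649.1 -360.8  315.9] z20 [ 765.1 -414.9]
t0 (278, 105) [ 703.6 -287.6  325.4] z20 [ 849.  -311.8]
t0 (360, 123) [ 793.  -556.2   26.2] z20 [ 797.7 -559.8]
t0 (366, 66) [ 797.4 -475.8  328.4] z20 [ 986.6 -584.5]
t0 (292, 43) [ 847.4 -316.1  329.2] z20 [1059.8 -353.6]
t0 (200, 100) [818.8 -86.3  98.7] z20 [858.8 -73.2]
t0 (200, 215) [506.8 -89.9   0.8] z20 [505.  -91.9]
t0 (155, 215) [505.6  46.  -17.9] z20 [501.4  37.3]
t0 (208, 40) [1029.   -94.9   65.2] z20 [1063.   -87.8]
t0 (115, 100) [539.1 -87.5 678.8] z20 [851.7 186.7]
t0 (155, 200) [505.  -23.3 252.5] z20 [545.1  40.6]
t0 (376, 278) [ 342.  -595.6   -1.4] z20 [ 342.5 -589.9]
t0 (207, 56) [1008.6  -87.1   12.9] z20 [1007.3  -87.3]
t0 (160, 370) [87.7 -7.1 12.8] z20 [88.3 -7.6]
```

View pics/c1.png

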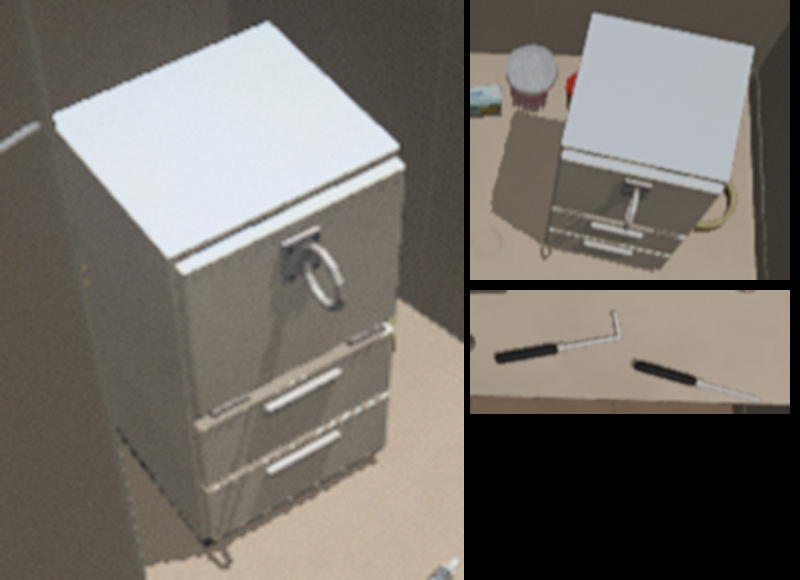

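```bash
cat >> h.py <<'E'
def cloud(f):
    q=load(f); A=att(q['attitude']); d=q['d']; v,u=np.mgrid[:384,:512]
    P=np.stack([(u-q['cx'])/q['fx']*d,-(v-q['cy'])/q['fy']*d,-d],-1)@A.T+q['position']
    P[d==0]=np.nan; return P
E
python3 - <<'E'
from h import *
np.set_printoptions(precision=1,suppress=True)
P=cloud('s0')
# hatch face patch: polygon
m=np.zeros((384,512),np.uint8); cv2.fillPoly(m,[np.array([(219,100),(240,92),(240,115),(222,135)])],1); cv2.fillPoly(m,[np.array([(272,75),(284,70),(282,105),(270,112)])],1)
X=P[m>0]; X=X[~np.isnan(X).any(1)]
c=np.median(X,0)
for _ in range(4):
    U,S,V=np.linalg.svd(X-X.mean(0),full_matrices=False); n=V[2]; e=(X-X.mean(0))@n; X=X[abs(e)<4]
n*=np.sign(n[0]); c=X.mean(0); yaw=np.arctan2(n[1],n[0]); print('plane n',n,'c',c,'yaw',yaw,len(X),e.std())
ax=np.array([np.cos(yaw),np.sin(yaw),0]); ay=np.array([-ax[1],ax[0],0])
for f in ('s0','t0'):
    Q=cloud(f); D=(Q-c)
    x=D@ax; y=D@ay; z=Q[...,2]
    k=(x<-10)&(x>-70)&(z>240)&(z<340)&(abs(y)<60)
    v,u=np.where(k); print(f,k.sum())
    if k.sum(): 
        print('x',np.percentile(x[k],[3,50,97]),'y',np.percentile(y[k],[3,50,97]),'z',np.percentile(z[k],[3,50,97]),'uv',u.min(),u.max(),v.min(),v.max())
        yy=np.median(y[k]); print('eye from y', c+ax*-27+ay*yy, c+ax*(x[k].max()+x[k].min())/2+ay*yy)
    kk=(abs(x)<4)&(z>185)&(z<325); print('hatch y range',np.percentile(y[kk&(abs(y)<130)],[0.5,99.5]))
Q=cloud('t0');z=Q[...,2]
k=(z>318)&(z<340)&(Q[...,0]>640)&(Q[...,1]>-500)&(Q[...,1]<-250); 
print('top rect', [np.round(cv2.boxPoints(cv2.minAreaRect(Q[k][:,:2].astype(np.float32))))])
for f in('s0','t0'):
    Q=cloud(f); z=Q[...,2]; g=load(f)['im'].max(2)
    k=(z>6)&(z<40)&(Q[...,0]>360)&(Q[...,0]<450)&(Q[...,1]>-195)&(Q[...,1]<-70)&(g<70)
    print(f,'handle',k.sum(),cv2.minAreaRect(Q[k][:,:2].astype(np.float32)))
E
```

```text
plane n [ 1.  -0.2  0. ] c [ 682.1 -362.5  253.7] yaw -0.20661051040914477 1101 0.9670687386068254
s0 147
x [-50.9 -32.8 -10.8] y [-7.9 -4.5 -2.4] z [274.1 299.3 316.6] uv 254 268 83 106
eye from y [ 654.7 -361.4  253.7] [ 650.7 -360.6  253.7]
hatch y range [-90.5  81. ]
t0 84
x [-51.9 -31.9 -11. ] y [-6.9 -3.4 -1.3] z [274.4 306.6 316.4] uv 307 314 124 144
eye from y [ 655.  -360.3  253.7] [ 650.4 -359.3  253.7]
hatch y range [-89.2  81.8]
top rect [array([[ 659., -454.],
       [ 830., -490.],
       [ 866., -314.],
       [ 696., -278.]], dtype=float32)]
s0 handle 440 ((406.1722717285156, -130.3137969970703), (16.623092651367188, 97.00381469726562), 11.583280563354492)
t0 handle 180 ((405.4153747558594, -129.48983764648438), (14.36849308013916, 95.95124816894531), 11.991808891296387)
```

```bash
cat >> h.py <<'E'
np.set_printoptions(precision=2,suppress=True)
def rel(p,yaw,tilt=0,base=None):
    """target TCP p, tool x heading yaw (deg), fingers down, then tilt (deg) about tool y; print shift cm + rotvec deg from base"""
    s=r.observe() if base is None else base
    R0=R.from_euler('xyz',s['orientation']); T=R.from_euler('xyz',[np.pi,0,np.radians(yaw)])*R.from_euler('y',tilt,degrees=True)
    print(R0.inv().apply(np.array(p)-s['ee_pos'])/10,np.degrees((R0.inv()*T).as_rotvec()))
E
python3 - <<'E'
from h import *
for p,y in (((215,390,300),175),((400,150,300),180),((425,-40,300),180),((430,-190,300),101.8),((413,-164,73),101.8)): rel(p,y)
E
```

```text
[-11.02 -24.31  -0.83] [-0.1  -0.   -9.54]
[-34.95 -42.9   -0.79] [ -0.1   -0.01 -14.54]
[-42.14 -60.66  -0.76] [ -0.1   -0.01 -14.54]
[-46.39 -75.06  -0.74] [-0.09  0.06 63.66]
[-44.09 -72.93  21.96] [-0.09  0.06 63.66]
```

drive_tool(
  motion=[
    [8.7, -2, -4, 0, 0, 0, -3],
    [8.7, -4, -8.2, 0, 0, 0, -6],
    [8.7, -6, -12.5, 0, 0, 0, -9],
    [8.7, -8, -16.5, 0, 0, 0, -9.5],
    [8.7, -9.5, -20.5, 0, 0, 0, -9.5],
    [8.7, -11, -24.3, 0, 0, 0, -9.5],
    [8.7, -14.5, -27.2, 0, 0, 0, -14.5],
    [8.7, -18, -30, 0, 0, 0, -14.5],
  ],
)

```text
time_s: 0.9
ee_pos: [268.3, 316.0, 292.2]
orientation: [3.141, -0.0, -3.139]
contact_force: [0.8, 1.1, 0.3]
grip_width: 87.4
```

drive_tool(
  motion=[
    [8.7, -3, -4, 0, 0, 0, 0],
    [8.7, -6, -8, 0, 0, 0, 0],
    [8.7, -9, -12, 0, 0, 0, 0],
    [8.7, -12, -16, 0, 0, 0, 0],
    [8.7, -14, -20, 0, 0, 0, 0],
    [8.7, -15, -24.5, 0, 0, 0, 0],
    [8.7, -15.5, -29, 0, 0, 0, 0],
    [8.7, -15.5, -33.5, 0, 0, 0, 0],
    [8.7, -15.5, -38, 0, 0, 0, 0],
    [8.7, -15.5, -42.5, 0, 0, 0, 0],
  ],
)

```text
time_s: 1.9
ee_pos: [422.5, -109.0, 292.2]
orientation: [3.141, 0.0, 3.141]
contact_force: [0.4, -0.8, -0.9]
grip_width: 87.0
```

drive_tool(
  motion=[
    [8.7, -0.3, -4, 0, 0, 0, 0],
    [8.7, -0.3, -8.5, 0, 0, 0, 8],
    [8.7, -0.3, -11, 0, 0, 0, 16],
    [8.7, -0.3, -11, 0, 0, 0, 24.5],
    [8.7, -0.3, -11, 0, 0, 0, 33],
    [8.7, -0.3, -11, 0, 0, 0, 41.5],
    [8.7, -0.3, -11, 0, 0, 0, 50],
    [8.7, -0.3, -11, 0, 0, 0, 58.5],
    [8.7, -0.3, -11, 0, 0, 0, 67],
    [8.7, -0.3, -11, 0, 0, 0, 75],
  ],
)

```text
time_s: 2.9
ee_pos: [425.7, -217.1, 291.9]
orientation: [-3.141, -0.0, 1.826]
contact_force: [-0.1, 0.4, 1.3]
grip_width: 87.2
```

```bash
python3 - <<'E'
from h import *
rel((413,-164,150),101.8);rel((413,-164,73),101.8); print(r.observe()['joint_pos'])
im,d,p=grab('wrist','w1')
q=p; A=att(q['attitude'])
def proj(X): 
    c=A.T@(np.array(X)-q['position']); return (q['cx']+q['fx']*c[0]/-c[2], q['cy']-q['fy']*c[1]/-c[2])
for X in ((406,-130,26),(413,-164,26)): print(proj(X))
E
```

```text
[ 5.45  0.12 14.2 ] [-0.03 -0.03  2.83]
[ 5.45  0.12 21.9 ] [-0.03 -0.03  2.83]
[-0.36  0.18  0.85  2.02 -0.16  1.01  0.82]
(np.float64(263.3386294304256), np.float64(86.21686986855673))
(np.float64(261.5025099020082), np.float64(120.35468002788))
```

View pics/w1.png

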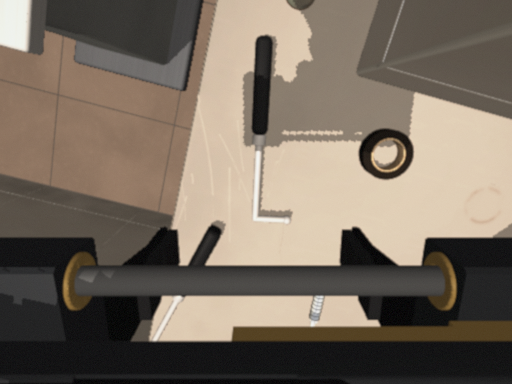

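The wrist view shows the handle from (264,38) to (260,133), centred at (262,85). That matches the predicted (263,86), so the measured pose holds and I'll descend.

drive_tool(
  motion=[
    [8.7, 2.5, 0.1, 3, 0, 0, 2.8],
    [8.7, 5.4, 0.1, 6, 0, 0, 2.8],
    [8.7, 5.4, 0.1, 10, 0, 0, 2.8],
    [8.7, 5.4, 0.1, 14, 0, 0, 2.8],
    [8.7, 5.4, 0.1, 17, 0, 0, 2.8],
    [8.7, 5.4, 0.1, 19.5, 0, 0, 2.8],
    [8.7, 5.4, 0.1, 21, 0, 0, 2.8],
    [8.7, 5.4, 0.1, 21.8, 0, 0, 2.8],
    [8.7, 5.4, 0.1, 21.8, 0, 0, 2.8],
  ],
)

```text
time_s: 3.85
ee_pos: [412.6, -164.8, 73.5]
orientation: [-3.14, -0.001, 1.784]
contact_force: [0.2, -0.1, 0.7]
grip_width: 86.9
```

drive_tool(
  motion=[
    [1, 0, 0, 0, 0, 0, 0],
    [1, 0, 0, 0, 0, 0, 0],
    [1, 0, 0, 0, 0, 0, 0],
    [1, 0, 0, 0, 0, 0, 0],
    [1, 0, 0, 0, 0, 0, 0],
    [1, 0, 0, 0, 0, 0, 0],
    [1, 0, 0, 0, 0, 0, 0],
  ],
  squeeze=55,
)

```text
time_s: 4.55
ee_pos: [413.0, -164.8, 74.3]
orientation: [3.141, -0.0, 1.783]
contact_force: [-0.6, -0.1, -0.4]
grip_width: 38.9
```

drive_tool(
  motion=[
    [0.5, 0, 0, 0, 0, 0, 0],
    [0.5, 0, 0, 0, 0, 0, 0],
    [0.5, 0, 0, 0, 0, 0, 0],
    [0.5, 0, 0, 0, 0, 0, 0],
    [0.5, 0, 0, 0, 0, 0, 0],
    [0.5, 0, 0, 0, 0, 0, 0],
    [0.5, 0, 0, 0, 0, 0, 0],
  ],
)

```text
time_s: 5.25
ee_pos: [412.9, -164.9, 74.2]
orientation: [-3.141, -0.0, 1.783]
contact_force: [0.1, 0.4, -0.8]
grip_width: 17.5
```

```bash
cat >> h.py <<'E'
EYE=np.array([655,-361,293.]); CY=-11.84; PX=-114.4; PZ=61.2
def tcp(yoff,dx=0,dz=0,eye=EYE,tilt=0):
    T=R.from_euler('xyz',[np.pi,0,np.radians(CY+180)])*R.from_euler('y',tilt,degrees=True)
    c=np.array([np.cos(np.radians(CY)),np.sin(np.radians(CY)),0])
    return eye+c*dx+np.array([0,0,dz])-T.apply([PX,yoff,PZ])
E
python3 - <<'E'
from h import *
for a in ((72,-80),(72,0),(20,0)):
    p=tcp(*a); print(p); rel(p,CY+180)
E
```

```text
[ 449.96 -391.58  354.2 ]
[-22.94  -1.16 -28.  ] [ -0.    -0.01 -66.  ]
[ 528.26 -408.    354.2 ]
[-26.19   6.15 -28.01] [ -0.    -0.01 -66.  ]
[ 538.93 -357.1   354.2 ]
[-21.44   8.27 -28.01] [ -0.    -0.01 -66.  ]
```

drive_tool(
  motion=[
    [0.5, 0, 0, -1.5, 0, 0, 0],
    [0.5, -0.5, 0, -5, 0, 0, 0],
    [0.5, -2, 0, -9.5, 0, 0, 0],
    [0.5, -4, 0, -13.5, 0, 0, -6],
    [0.5, -7, -0.2, -17, 0, 0, -12],
    [0.5, -10, -0.4, -20, 0, 0, -18],
    [0.5, -13.5, -0.6, -23, 0, 0, -24],
    [0.5, -17, -0.8, -25.5, 0, 0, -30],
    [0.5, -20, -1, -27, 0, 0, -36],
    [0.5, -22.9, -1.2, -28, 0, 0, -42],
  ],
)

```text
time_s: 6.25
ee_pos: [449.5, -392.7, 355.3]
orientation: [3.141, 0.001, 2.52]
contact_force: [0.6, 0.6, -1.0]
grip_width: 18.2
```

drive_tool(
  motion=[
    [0.5, 0, 0, 0, 0, 0, -6],
    [0.5, 0, 0, 0, 0, 0, -12],
    [0.5, 0, 0, 0, 0, 0, -18],
    [0.5, 0, 0, 0, 0, 0, -24],
    [0.5, 0, 0, 0, 0, 0, -24],
    [0.5, 0, 0, 0, 0, 0, -24],
  ],
)

```text
time_s: 6.85
ee_pos: [449.2, -391.1, 353.8]
orientation: [3.141, -0.001, 2.932]
contact_force: [-0.2, 0.5, -2.2]
grip_width: 17.9
```

```bash
python3 - <<'E'
from h import *
print(r.observe()['joint_pos'])
rel(tcp(72,0),CY+180)
a=grab('scene','s1')[0];b=grab('top','t1')[0]
o=np.zeros((300,800,3),np.uint8); o[:,:400]=cv2.resize(a,(400,300)); o[:,400:]=cv2.resize(b,(400,300)); cv2.imwrite('pics/c2.png',np.vstack([o,np.hstack([cv2.resize(a[40:190,180:380],(400,300)),cv2.resize(b[100:250,200:400],(400,300))])]))
E
```

```text
[ 0.16  0.33  0.64  1.68 -0.21  1.21  2.21]
[-8.08 -0.01 -0.05] [ 0.03 -0.04 -0.14]
```

View pics/c2.png

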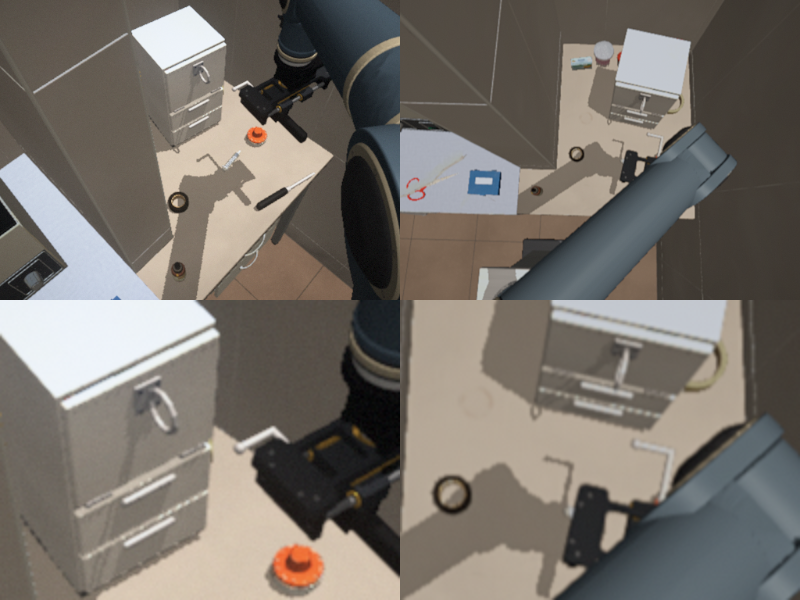

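The pole is held level, with the pin pointing left: it runs from (240,447) to (285,433) in the scene crop and (635,443) to (672,447) in the top crop. The eye is clear ahead. I'll check the pin against prediction in depth.

```bash
python3 - <<'E'
from h import *
# predicted pin in world from current TCP
s=r.observe(); T=R.from_euler('xyz',s['orientation'])
cor=s['ee_pos']+T.apply([PX,0,PZ]); tip=s['ee_pos']+T.apply([PX,38,PZ]); print('pred corner',cor,'tip',tip)
for f in('s1','t1'):
    Q=cloud(f); D=(Q-(cor+tip)/2); L=T.inv().apply(np.nan_to_num(D.reshape(-1,3),nan=999)); k=(abs(L[:,0])<25)&(abs(L[:,1])<40)&(abs(L[:,2])<30)
    M=L[k]; pin=M[(M[:,1]>0)]; print(f,k.sum(),'pin median dx,dz',np.median(pin,0),'y max',np.percentile(M[:,1],98))
print(s['joint_pos'])
E
```

```text
pred corner [ 561.31 -414.76  292.69] tip [ 569.16 -377.58  292.7 ]
s1 127 pin median dx,dz [-0.24 13.69 -2.88] y max 23.00410811497193
t1 122 pin median dx,dz [ 0.37 13.85 -2.86] y max 23.381226777509593
[ 0.16  0.33  0.64  1.68 -0.21  1.21  2.21]
```

drive_tool(
  motion=[
    [0.5, -2, 0, 0, 0, 0, 0],
    [0.5, -4, 0, 0, 0, 0, 0],
    [0.5, -6, 0, 0, 0, 0, 0],
    [0.5, -7.5, 0, 0, 0, 0, 0],
    [0.5, -8.1, 0, 0, 0, 0, 0],
    [0.5, -8.1, 0, 0, 0, 0, 0],
    [0.5, -8.1, 0, 0, 0, 0, 0],
  ],
)

```text
time_s: 7.65
ee_pos: [527.9, -408.0, 354.1]
orientation: [3.142, -0.001, 2.934]
contact_force: [0.6, 0.9, -2.2]
grip_width: 17.5
```

drive_tool(
  motion=[
    [0.5, 0, 0.6, 0, 0, 0, 0],
    [0.5, 0, 1.2, 0, 0, 0, 0],
    [0.5, 0, 1.8, 0, 0, 0, 0],
    [0.5, 0, 2.4, 0, 0, 0, 0],
    [0.5, 0, 3, 0, 0, 0, 0],
    [0.5, 0, 3.6, 0, 0, 0, 0],
    [0.5, 0, 4.2, 0, 0, 0, 0],
    [0.5, 0, 4.8, 0, 0, 0, 0],
    [0.5, 0, 5.2, 0, 0, 0, 0],
    [0.5, 0, 5.2, 0, 0, 0, 0],
  ],
)

```text
time_s: 8.65
ee_pos: [539.9, -356.2, 354.1]
orientation: [3.141, -0.0, 2.936]
contact_force: [0.0, -0.0, -2.6]
grip_width: 17.1
```

```bash
python3 - <<'E'
from h import *
s=r.observe(); T=R.from_euler('xyz',s['orientation']); print(s['joint_pos'],s['contact_force'])
print('eye in pole:',T.inv().apply(EYE-s['ee_pos'])-[35.6,0,PZ])
a=grab('scene','s2')[0];b=grab('top','t2')[0]
cv2.imwrite('pics/c3.png',np.hstack([cv2.resize(a[40:190,180:330],(400,400),interpolation=2),cv2.resize(b[80:230,230:380],(400,400),interpolation=2)]))
E
```

```text
[ 0.09  0.42  0.61  1.55 -0.25  1.25  2.1 ] [ 0.01 -0.01 -2.63]
eye in pole: [-149.31   18.74   -0.06]
```

View pics/c3.png

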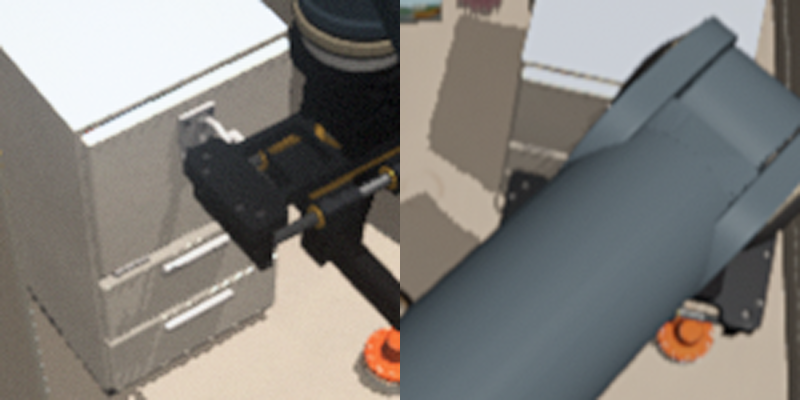

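```bash
python3 - <<'E'
import numpy as np
for t in np.r_[0:1.58:.0785]:
    c,s=np.cos(t),np.sin(t); l=12/122.5
    x=-33*c-118*s; z=118*c-33*s
    dx=x+33+l*(-z); dz=z-118+l*x
    print('%.2f  %.1f %.1f'%(t,-dx/10,-dz/10))
E
```

```text
0.00  1.2 0.3
0.08  2.0 0.7
0.16  2.9 1.2
0.24  3.7 1.7
0.31  4.5 2.3
0.39  5.2 2.9
0.47  5.9 3.6
0.55  6.5 4.3
0.63  7.0 5.1
0.71  7.5 6.0
0.79  8.0 6.8
0.86  8.3 7.7
0.94  8.6 8.7
1.02  8.8 9.6
1.10  8.9 10.6
1.18  9.0 11.5
1.26  9.0 12.5
1.33  8.9 13.4
1.41  8.7 14.4
1.49  8.5 15.3
1.57  8.2 16.2
```

Step 1's pose has been held. Next I'll pull the first part of the arc.

drive_tool(
  motion=[
    [0.5, 0.6, 0, 0.1, 0, 0, 0],
    [0.5, 1.2, 0, 0.3, 0, 0, 0],
    [0.5, 2, 0, 0.7, 0, 0, 0],
    [0.5, 2.9, 0, 1.2, 0, 0, 0],
    [0.5, 3.7, 0, 1.7, 0, 0, 0],
    [0.5, 4.5, 0, 2.3, 0, 0, 0],
    [0.5, 5.2, 0, 2.9, 0, 0, 0],
  ],
  squeeze=60,
)

```text
time_s: 9.45
ee_pos: [487.8, -346.3, 324.8]
orientation: [-3.142, 0.0, 2.935]
contact_force: [1.2, -1.0, -0.5]
grip_width: 17.5
```

```bash
python3 - <<'E'
from h import *
s=r.observe(); print(s['contact_force'],s['joint_pos'])
a=grab('scene','s3')[0];b=grab('top','t3')[0]
cv2.imwrite('pics/c4.png',np.hstack([cv2.resize(a[40:190,180:330],(400,400),interpolation=2),cv2.resize(b[80:230,230:380],(400,400),interpolation=2)]))
E
```

```text
[ 1.22 -0.96 -0.46] [ 0.08  0.35  0.62  1.71 -0.22  1.15  2.12]
```

View pics/c4.png

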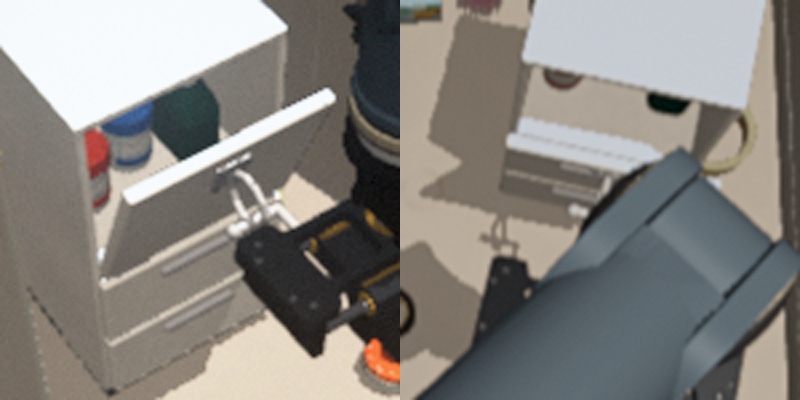

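The hatch follows at about 0.4 rad. The ring is around the pin at (250,215) in the scene crop, and the fingers are clear of it. Continuing.

drive_tool(
  motion=[
    [0.5, 0.7, 0, 0.7, 0, 0, 0],
    [0.5, 1.3, 0, 1.4, 0, 0, 0],
    [0.5, 1.8, 0, 2.2, 0, 0, 0],
    [0.5, 2.3, 0, 3.1, 0, 0, 0],
    [0.5, 2.8, 0, 3.9, 0, 0, 0],
    [0.5, 3.1, 0, 4.8, 0, 0, 0],
    [0.5, 3.4, 0, 5.8, 0, 0, 0],
    [0.5, 3.6, 0, 6.7, 0, 0, 0],
    [0.5, 3.7, 0, 7.7, 0, 0, 0],
    [0.5, 3.8, 0, 8.6, 0, 0, 0],
  ],
)

```text
time_s: 10.55
ee_pos: [451.2, -338.4, 238.2]
orientation: [3.141, -0.001, 2.935]
contact_force: [0.5, -0.1, -0.6]
grip_width: 17.7
```

drive_tool(
  motion=[
    [0.5, 0, 0, 1, 0, 0, 0],
    [0.5, -0.1, 0, 1.9, 0, 0, 0],
    [0.5, -0.3, 0, 2.9, 0, 0, 0],
    [0.5, -0.5, 0, 3.8, 0, 0, 0],
    [0.5, -0.8, 0, 4.7, 0, 0, 0],
    [0.5, -0.8, 0, 4.7, 0, 0, 0],
  ],
)

```text
time_s: 11.15
ee_pos: [459.4, -340.1, 191.1]
orientation: [3.141, -0.001, 2.935]
contact_force: [0.1, 0.1, -0.1]
grip_width: 17.3
```

```bash
python3 - <<'E'
from h import *
s=r.observe(); print(s['contact_force'],s['joint_pos'])
a=grab('scene','s4')[0];b=grab('top','t4')[0]
cv2.imwrite('pics/c5.png',np.hstack([cv2.resize(a[60:210,180:330],(400,400),interpolation=2),cv2.resize(b[80:230,230:380],(400,400),interpolation=2)]))
E
```

```text
[ 0.08  0.1  -0.13] [ 0.14  0.45  0.56  1.91 -0.31  0.87  2.22]
```

View pics/c5.png

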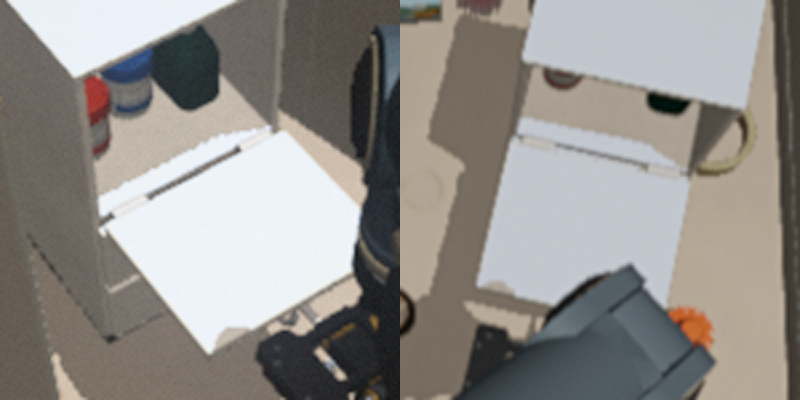

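The hatch looks nearly level, with its top surface fully visible. I'll measure its angle.

```bash
cat >> h.py <<'E'
def hatch(f):
    Q=cloud(f); ax=np.array([np.cos(np.radians(CY)),np.sin(np.radians(CY)),0]); ay=np.array([-ax[1],ax[0],0])
    D=Q-EYE; x=D@ax; y=D@ay; z=Q[...,2]
    k=(x<15)&(x>-100)&(y>-20)&(y<75)&(z>120)&(z<290); X=np.stack([x[k],z[k]],1)
    for _ in range(5):
        p=np.polyfit(X[:,0],X[:,1],1); e=X[:,1]-np.polyval(p,X[:,0]); X=X[abs(e)<max(3,1.5*e.std())]
    print(f,len(X),'angle',np.pi/2-np.arctan(p[0]),'z at hinge',np.polyval(p,33))
E
python3 - <<'E'
from h import *
hatch('s4');hatch('t4')
E
```

```text
s4 2055 angle 1.5717476508186816 z at hinge 181.4760420126885
t4 1617 angle 1.573413071749417 z at hinge 180.7081371839155
```

The hatch is fully down (1.57 rad). I'll centre the pin, withdraw it to the right, then back off.

drive_tool(
  motion=[
    [0.5, 0.2, 0, -0.6, 0, 0, 0],
    [0.5, 0.3, 0, -1.1, 0, 0, 0],
    [0.5, 0.3, -0.7, -1.1, 0, 0, 0],
    [0.5, 0.3, -1.6, -1.1, 0, 0, 0],
    [0.5, 0.3, -2.6, -1.1, 0, 0, 0],
    [0.5, 0.3, -3.6, -1.1, 0, 0, 0],
    [0.5, 0.3, -4.6, -1.1, 0, 0, 0],
    [0.5, 0.3, -5.6, -1.1, 0, 0, 0],
    [0.5, 0.3, -6.6, -1.1, 0, 0, 0],
    [0.5, 0.3, -6.6, -1.1, 0, 0, 0],
  ],
)

```text
time_s: 12.25
ee_pos: [441.8, -406.1, 203.3]
orientation: [-3.14, 0.0, 2.932]
contact_force: [-1.2, -1.0, -1.5]
grip_width: 17.3
```

```bash
python3 - <<'E'
from h import *
s=r.observe(); print(s['contact_force'],s['joint_pos'])
grab('scene','s5');hatch('s5')
b=dict(s); T=R.from_euler('xyz',s['orientation']); b['ee_pos']=s['ee_pos']+T.apply([70,0,-30]); print(b['ee_pos'])
# after backing off 7 cm and lifting 3 cm
rel((425,-225,220),101.8,base=b)
E
```

```text
[-1.18 -1.02 -1.46] [ 0.25  0.48  0.57  1.83 -0.32  0.92  2.33]
s5 2071 angle 1.5701209833277872 z at hinge 181.6693990260318
[ 373.34 -391.57  233.3 ]
[-1.59 17.37  1.31] [-0.07  0.05 66.21]
```

drive_tool(
  motion=[
    [0.5, 1.5, 0, 0, 0, 0, 0],
    [0.5, 3.5, 0, 0, 0, 0, 0],
    [0.5, 5.5, 0, 0, 0, 0, 0],
    [0.5, 7, 0, 0, 0, 0, 0],
    [0.5, 7, 0, -1, 0, 0, 6],
    [0.5, 7, 0, -2, 0, 0, 13],
    [0.5, 7, 0, -3, 0, 0, 20],
    [0.5, 7, 0, -3, 0, 0, 27],
    [0.5, 7, 1, -3, 0, 0, 34],
    [0.5, 7, 3, -3, 0, 0, 41],
  ],
)

```text
time_s: 13.3
ee_pos: [380.1, -361.0, 233.6]
orientation: [-3.141, 0.001, 2.212]
contact_force: [0.5, -0.4, -1.5]
grip_width: 17.5
```

```bash
python3 - <<'E'
from h import *
print(r.observe()['joint_pos'])
rel((425,-225,220),101.8); rel((413,-165,74.2),101.8)
E
```

```text
[ 0.04  0.36  0.8   1.99 -0.32  0.92  1.65]
[ 8.22 11.74  1.35] [ 0.01  0.08 24.96]
[13.76 14.37 15.92] [ 0.01  0.08 24.96]
```

drive_tool(
  motion=[
    [0.5, 2, 3, 0.5, 0, 0, 6],
    [0.5, 4, 6, 1, 0, 0, 12],
    [0.5, 6, 9, 1.3, 0, 0, 18],
    [0.5, 8.2, 11.7, 1.3, 0, 0, 25],
    [0.5, 10, 12.6, 4, 0, 0, 25],
    [0.5, 12, 13.5, 7, 0, 0, 25],
    [0.5, 13.8, 14.4, 10, 0, 0, 25],
    [0.5, 13.8, 14.4, 12.5, 0, 0, 25],
    [0.5, 13.8, 14.4, 14.5, 0, 0, 25],
    [0.5, 13.8, 14.4, 14.5, 0, 0, 25],
  ],
)

```text
time_s: 14.3
ee_pos: [410.7, -162.5, 86.6]
orientation: [-3.138, -0.002, 1.784]
contact_force: [-1.1, 0.3, -0.8]
grip_width: 17.5
```

```bash
python3 - <<'E'
from h import *
s=r.observe(); print(s['ee_pos'],s['contact_force'])
T=R.from_euler('xyz',s['orientation']); cor=s['ee_pos']+T.apply([PX,0,PZ]); print('pred corner',cor)
grab('scene','s6'); grab('top','t6'); hatch('t6')
for f in('s6','t6'):
    Q=cloud(f); L=T.inv().apply(np.nan_to_num((Q-cor).reshape(-1,3),nan=999)); k=(abs(L[:,0])<12)&(L[:,1]>-8)&(L[:,1]<45)&(L[:,2]<11)&(L[:,2]>-40)
    print(f,k.sum(),np.median(L[k],0) if k.sum() else '')
rel((413,-165,74.2),101.8)
E
```

```text
[ 410.72 -162.48   86.6 ] [-1.09  0.26 -0.84]
pred corner [ 434.66 -274.21   25.15]
t6 1653 angle 1.5733817809860755 z at hinge 180.73649672324402
s6 0 
t6 58 [ 0.75 17.58 -4.33]
[-0.15  0.07  1.44] [0.01 0.01 0.35]
```

drive_tool(
  motion=[
    [0.5, 0, 0, 0.3, 0, 0, 0],
    [0.5, 0, 0, 0.6, 0, 0, 0],
    [0.5, 0, 0, 0.9, 0, 0, 0],
    [0.5, 0, 0, 1.1, 0, 0, 0],
    [0.5, 0, 0, 1.2, 0, 0, 0],
    [0.5, 0, 0, 1.25, 0, 0, 0],
    [0.5, 0, 0, 1.25, 0, 0, 0],
  ],
)

```text
time_s: 15.1
ee_pos: [411.7, -163.5, 75.7]
orientation: [-3.141, -0.0, 1.783]
contact_force: [0.7, 0.5, -1.4]
grip_width: 17.2
```

drive_tool(
  motion=[
    [0.5, 0, 0, 0.1, 0, 0, 0],
    [0.5, 0, 0, 0.15, 0, 0, 0],
    [3, 0, 0, 0.15, 0, 0, 0],
    [5, 0, 0, 0.15, 0, 0, 0],
    [6, 0, 0, 0.15, 0, 0, 0],
    [6, 0, 0, 0.15, 0, 0, 0],
    [6, 0, 0, 0.15, 0, 0, 0],
    [6, 0, 0, 0.15, 0, 0, 0],
  ],
)

```text
time_s: 15.9
ee_pos: [411.8, -163.5, 74.2]
orientation: [3.142, -0.0, 1.783]
contact_force: [0.8, -0.9, 0.7]
grip_width: 56.1
```

drive_tool(
  motion=[
    [6, 0, 0, -1, 0, 0, 0],
    [6, 0, 0, -3, 0, 0, 0],
    [6, 0, 0, -6, 0, 0, 0],
    [6, 0, 0, -10, 0, 0, 0],
    [6, -1.5, 0, -14, 0, 0, 0],
    [6, -3, 0, -17, 0, 0, 0],
    [6, -3, 0, -17, 0, 0, 0],
  ],
)

```text
time_s: 16.6
ee_pos: [420.1, -195.7, 248.5]
orientation: [3.133, 0.004, 1.781]
contact_force: [0.1, -0.2, 0.6]
grip_width: 60.0
```

```bash
python3 - <<'E'
from h import *
print(r.observe()['contact_force'])
a=grab('scene','s7')[0]; b=grab('wrist','w7')[0]; grab('top','t7'); hatch('t7')
cv2.imwrite('pics/c6.png',np.hstack([cv2.resize(a,(400,300)),cv2.resize(b,(400,300))]))
Q=cloud('w7'); g=load('w7')['im'].max(2)
k=(Q[...,2]>6)&(Q[...,2]<60)&(Q[...,0]>360)&(Q[...,0]<450)&(Q[...,1]>-195)&(Q[...,1]<-70)&(g<70)
print(k.sum(),cv2.minAreaRect(Q[k][:,:2].astype(np.float32)) if k.sum()>5 else '',np.percentile(Q[k][:,2],[5,50,95]))
E
```

```text
[ 0.07 -0.2   0.59]
t7 1652 angle 1.572151695250588 z at hinge 180.86210217050836
1895 ((403.0828552246094, -129.1040802001953), (16.467695236206055, 97.7688217163086), 12.383974075317383) [22.74 25.52 27.14]
```

View pics/c6.png

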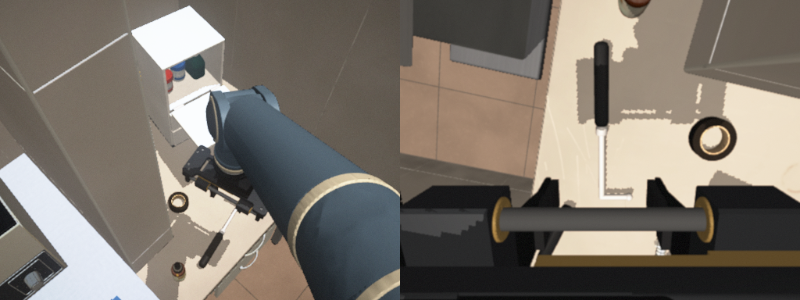

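The pole lies flat, with its handle from (600,45) to (601,125) in the wrist half. The handle top is 25.5 mm above the table and the hatch is still open at 1.57 rad. The gripper is clear, so I'm handing in.

```bash
python3 -c "
from station import r
print(r.observe()['joint_velocities'].round(4)); print(r.job_done())"
```

```text
[ 0.0058  0.0196 -0.0173  0.0176  0.0005 -0.0009  0.0011]
the job is handed in; nothing more can be done
None
```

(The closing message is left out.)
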